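Prise open the tool chest, stow the loose tools under the till, shut it up

ROBOT

A 6-joint arm with a two-finger parallel gripper is mounted at the origin on the work surface. World frame = base frame: x ahead of the robot, y to its left, z up, the work surface at z = 0. Lengths are in m, angles in rad, forces in N, time in s.
With the tool pointing down it reaches from about 0.275 to 0.825 m from the base axis. Payload 4.9 kg.
Tool frame: the origin (TCP) lies midway between the tips of the shut fingers; the grasp point (between the pads) lies 19 mm behind it (bot.grip_depth is the distance from the TCP to the grasp point, in m); z points along the fingers, y is the line along which they close (so a half turn about z gives the same grasp; the last joint's range is limited). The gripper opens to 85 mm and grips with 20 to 120 N. Pads are 22 mm wide; open, the fingers measure 114 mm over their backs; the gripper's body (76 mm by 85 mm) begins 54 mm behind the grasp point. The pads swing forward as they close: fully open they stand 13 mm farther back than shut.
Start: joints at [1.124, 0.326, -0.193, 1.052, 0, 1.437], TCP at [0.169, 0.523, 0.231] pointing down, gripper open.
Joint ranges: [-2.65, 2.65], [-0.97, 1.79], [-1.3, 1.35], [-1.93, 2.1], [-1.47, 1.37], [-3.14, 3.14]. Speed limits (rad/s): [2.57, 2.57, 3.14, 3.14, 3.14, 3.14].

INTERFACE

Orientations are given as a unit quaternion [w, x, y, z].
In Python, from cell import bot gives the robot as it stands. Calls block until the motion is done:
- bot.move_pose(position, orientation): joint-space move of the TCP to a pose.
- bot.move_linear(position, speed=0.15, rotation=None, until_force=None): straight line of the TCP; rotation=None keeps the orientation; speed is the mean speed in m/s. With until_force (N) it stops when the force on the tool has changed by that much, and returns True; else False.
- bot.goto_joints(angles): joint-space move.
- bot.set_gripper(opening, grasp_force=None): opening from 0.0 (shut) to 1.0 (fully open); grasp_force is the grip in N (None keeps the last); returns when the fingers have stopped.
- bot.wait(seconds).
- bot.solve_ik(position, orientation): joint angles nearest the present ones, or None.
- bot.camera(name): name is "side" or "top" or "wrist"; returns the picture (480x640x3 uint8, red, green, blue); there is no depth.
- bot.calibration(name): a dict with "mtx" (3x3 intrinsics, pixels), "extrinsics" (4x4, takes a point from world to camera coordinates); the wrist camera has in their place "hand_eye" (4x4, takes a point from camera to tool coordinates, whose origin is the TCP and whose axes are the flange's). Camera axes: x right, y down, z forward; pixel columns grow to the right and rows downward; lengths in m; the calibration is good to about 2 mm. A picture is of the moment at which its call begins: read the wrist's pose just before it. calibration takes no time and is no camera call.
A pose or a line that the arm cannot do raises bot.PlanningError and nothing moves.
- bot.close_job(): hands the job in; it is judged then, once.
Trained networks look in the newest picture that a camera, given by its name, has taken for a name from the list of things; names that differ only in an ending like _2 or _b are one class to them, and where a whole thing is asked for, a point or a joint stands for the part that bears it (a point fixed in the world has none). Each returns a list of dicts, best first, with "confidence" (0 to 1); they miss things now and then, are a little off and sometimes report something else, mostly with a low value. They report only what shows in the picture. A call takes as long as a camera call. They do not tell look-alikes from the thing itself.
- bot.search_frame(camera, thing): "bbox" ([left, top, width, height] in pixels, round what is visible of it).
Readings, each from a call of its own:
- bot.read_clock(): time.
- bot.read_joint_positions(): joint angles.
- bot.read_joint_vel(): joint speeds.
- bot.read_joint_efforts(): joint torques, N m.
- bot.read_position(): TCP position.
- bot.read_tool_rot(): TCP orientation.
- bot.read_ft_force(): force on the tool from outside, world axes, zero at the start.
- bot.read_moment(): the same for the moment, N m.
- bot.read_gripper_width(): opening from 0.0 (shut) to 1.0 (fully open).
- bot.read_finger_force(): force on a finger pad.
Only numpy, scipy, OpenCV 4.12 (cv2) and the standard library are available. Lean on these libraries where they do the work, as an engineer would, in place of code of your own. Each camera call takes 0.05 s, during which the arm holds its last target. There are 200 camera calls.

TASK

Prise up the stuck lid of the wooden tool chest with the blade of the scraper, open the lid right up, and slide the till fully aside to uncover the empty well under it. Lay all the loose tools from the bench (there may be two to four: chisels, cold chisel, oilstone) flat in that well, slide the till fully home over them and shut the lid. Leave the scraper lying on the black rubber mat it came from, and do not disturb the other things on the bench.

Things in the scene. Friction and masses are not known exactly. Their poses are not given: they have to be found in the camera images.
- chest: Brown wooden tool chest, fixed: 185 mm (x) by 400 mm (y), rim at z = 74 mm, lid top 86 mm. Origin: centre of its underside; +x to its back (hinges), -x its front. Walls 10 mm, floor 6 mm. Inside: left well (+y half, empty), right well (-y half, full of other tools), 26 mm high partition at y = 0; a till covers one half. No handle or latch: the shut lid is flush with the front.
- notch (a point): Middle of the bottom edge of the pry notch, on the chest's outer front face (66 mm above the bench). The notch goes through the 10 mm front wall: 110 mm long (y), 8 mm high, from the front wall up to the lid's underside (z = 74 mm). A blade can go in level, over the till (its walls reach z = 62 mm), 45 mm deep or more. Axes as the chest.
- well (a point): Centre of the floor of the left well (6 mm above the bench). Axes are those of the chest. The well is 165 mm (x) by 187 mm (y), and 30 mm high under the till; tools lie in it with their length along x, side by side.
- lid (a joint): Lid angle in rad: 0 shut, 1.5 open (almost upright, its stop). Lid 185 by 400 by 12 mm, 0.3 kg. The hinge is stiff: the lid stays at any angle; raising it takes about 4 N at its front edge.
- lid_hinge (a point): Middle of the lid's hinge axis, at the chest's back, upper rim (z = 74 mm). The axis runs along the chest's y. The lid reaches from here 185 mm to the front; its underside passes through the axis, the wood lies above it.
- lid_edge (a point): Middle of the lid's front edge, on its top face (shut: 86 mm above the bench; open: about 260 mm up, the top face then looks to the back).
- till (a joint): Travel of the till in m: 0 home (over the left well), 0.193 fully aside (over the right well). It slides in grooves to the chest's -y, with 1 to 2 N. A wooden tray 163 by 183 mm, underside at z = 36 mm, floor at 40 mm, walls up to 62 mm; some small things lie in it, fixed.
- till_bar (a point): Middle of the top of the till's cross bar, the till's grip: 14 mm thick (y), runs the whole depth along x, top at z = 72 mm, 32 mm above the till's floor, 79 mm of free tray on each side.
- scraper: Stiff scraper, 160 mm long along its x: dark wooden handle 90 by 28 by 22 mm from x = -70 to 20, steel blade 70 mm long, 40 mm wide (y), 2.4 mm thick from x = 20 to its square edge at x = 90 mm, at half the handle's height (z = 11 mm). Origin: the handle's underside below the balance and grip point. Lies flat on the mat.
- mat: Black rubber mat on the bench, 230 (x) by 120 (y) by 2 mm, fixed. Origin: centre of its underside.
- wide_chisel: Short wood chisel, 140 mm along x: light wooden handle 75 by 22 by 22 mm from x = -55 to 20, steel blade 24 mm wide and 5 mm thick from 20 to 85, at half height. Origin: handle's underside at the balance point. May be absent.
- narrow_chisel: Short wood chisel like the wide one, handle 20 by 20 mm, blade 10 mm wide. Same lengths and origin. May be absent.
- cold_chisel: Dark steel cold chisel, 140 mm: shank 18 by 18 mm from x = -70 to 30, flattened point 20 mm wide, 9 mm thick from 30 to 70, at half height. Origin: middle of the underside. May be absent.
- oilstone: Grey oilstone, 140 (x) by 30 (y) by 22 mm. Origin: centre of the underside. May be absent.
- glue: Yellow glue bottle, 170 mm high; not to be disturbed.
- jar: Glass jar, 75 mm high; not to be disturbed.
- tape: Tape measure, 70 by 36 by 62 mm; not to be disturbed.
- battery: Black tool battery, 115 by 75 by 63 mm; not to be disturbed.
- paint_tin: Paint tin, 100 mm across, 125 mm high; not to be disturbed.
- screw_box: Cardboard box 70 by 130 by 60 mm; not to be disturbed.
- sander: Hand sanding block, 110 by 65 by 50 mm; not to be disturbed.
There are look-alikes about, which are no part of the job. What is shaped like the narrow_chisel but purple or turquoise is not meant.

How it is judged:
On the way, in this order (a step that is already met when the one before it is completed fails the run):
1. the lid is prised up a little (0.04 rad, 7 mm at its front) by the scraper (value of joint lid between 0.04 and 1.2 rad and contact force between scraper and lid above 0.3 N), for 0.1 s.
2. the lid is open (over 1.3 rad) (value of joint lid above 1.3 rad), for 0.2 s.
3. the till is slid aside (over 0.17 m) (value of joint till above 0.17 m), for 0.2 s.
4. all the loose tools lie on the floor of the left well (x of wide_chisel in the frame of well between -0.08 and 0.08 m and y of wide_chisel in the frame of well between -0.095 and 0.095 m and z of wide_chisel in the frame of well between -0.006 and 0.027 m and x of narrow_chisel in the frame of well between -0.08 and 0.08 m and y of narrow_chisel in the frame of well between -0.095 and 0.095 m and z of narrow_chisel in the frame of well between -0.006 and 0.027 m and x of cold_chisel in the frame of well between -0.08 and 0.08 m and y of cold_chisel in the frame of well between -0.095 and 0.095 m and z of cold_chisel in the frame of well between -0.006 and 0.027 m and x of oilstone in the frame of well between -0.08 and 0.08 m and y of oilstone in the frame of well between -0.095 and 0.095 m and z of oilstone in the frame of well between -0.006 and 0.027 m and linear speed of each of wide_chisel, narrow_chisel, cold_chisel, oilstone below 0.05 m/s), for 0.2 s.
5. the till is home again over them (within 12 mm) (value of joint till below 0.012 m), for 0.2 s.
6. the lid is shut (under 0.03 rad) (value of joint lid below 0.03 rad), for 0.2 s.
At the end, for the whole second after the job is handed in: Every loose tool lies flat in the left well (origin inside the well's outline, within 27 mm of its floor), the till is home within 12 mm, the lid shut within 0.03 rad, the scraper lies flat with its origin over the rubber mat, all at rest (x of wide_chisel in the frame of well between -0.08 and 0.08 m and y of wide_chisel in the frame of well between -0.095 and 0.095 m and z of wide_chisel in the frame of well between -0.006 and 0.027 m and x of narrow_chisel in the frame of well between -0.08 and 0.08 m and y of narrow_chisel in the frame of well between -0.095 and 0.095 m and z of narrow_chisel in the frame of well between -0.006 and 0.027 m and x of cold_chisel in the frame of well between -0.08 and 0.08 m and y of cold_chisel in the frame of well between -0.095 and 0.095 m and z of cold_chisel in the frame of well between -0.006 and 0.027 m and x of oilstone in the frame of well between -0.08 and 0.08 m and y of oilstone in the frame of well between -0.095 and 0.095 m and z of oilstone in the frame of well between -0.006 and 0.027 m and value of joint till below 0.012 m and value of joint lid below 0.03 rad and x of scraper in the frame of mat between -0.12 and 0.12 m and y of scraper in the frame of mat between -0.065 and 0.065 m and z of scraper in the frame of mat below 0.032 m and angle between scraper's own x axis and vertical between 1.3 and 1.84 rad and linear speed of each of wide_chisel, narrow_chisel, cold_chisel, oilstone, scraper below 0.03 m/s); the robot touches nothing.
It fails at once if another thing on the bench is moved by more than 30 mm (distance of any of glue, jar, tape, battery, paint_tin, screw_box, sander from where it was at the start of the episode above 0.03 m).
Of wide_chisel, narrow_chisel, cold_chisel, oilstone only 2 to 4 are there at a start; the rules pass over those that are not, and their reading is None.
At some moment in a run one of wide_chisel, narrow_chisel, cold_chisel, oilstone may be knocked a few centimetres aside while the robot is not near it.
Once in a run the grip may slacken for a moment while it holds something.
It also fails if it takes over 210 s, if anything falls off the work surface, if the arm or the gripper's body presses on something with over 40 N, if the wrist force passes 120 N, or if a joint passes its speed limit or range.

## Working session

There is one attempt and no reset: what is moved stays moved. The work goes in short steps, each a Python script; the robot and the scene stay as the last script left them, time stands still between calls to the robot, and variables do not carry over. Pictures are saved under pics/ and viewed, at most 14 in all, crops included, and the job is handed in when it is done.

```bash
ls; mkdir -p pics
python3 - <<'E'
from cell import bot
import cv2, numpy as np
np.set_printoptions(precision=3,suppress=True)
for c in ["top","side"]:
    im=bot.camera(c); cv2.imwrite(f"pics/{c}0.png",cv2.cvtColor(im,cv2.COLOR_RGB2BGR))
    k=bot.calibration(c); print(c,k["mtx"],k["extrinsics"])
    for t in "chest notch till_bar lid scraper mat wide_chisel narrow_chisel cold_chisel oilstone glue jar tape battery paint_tin screw_box sander".split():
        r=bot.search_frame(c,t); print(t,[(np.round(d["bbox"]).tolist(),round(d["confidence"],2)) for d in r[:4]])
print(bot.calibration("wrist"),bot.read_clock(),bot.read_tool_rot(),bot.grip_depth)
E
```

```text
pics
top [[470.288   0.    319.135]
 [  0.    470.288 245.558]
 [  0.      0.      1.   ]] [[ 0.002 -1.     0.009  0.056]
 [-0.997 -0.003 -0.071  0.501]
 [ 0.071 -0.009 -0.997  1.127]
 [ 0.     0.     0.     1.   ]]
chest [([266.0, 152.0, 176.0, 95.0], 0.89)]
notch [([267.0, 153.0, 175.0, 95.0], 0.97), ([270.0, 154.0, 172.0, 90.0], 0.63)]
till_bar [([487.0, 203.0, 56.0, 93.0], 0.34)]
lid [([270.0, 157.0, 175.0, 85.0], 0.87), ([221.0, 239.0, 13.0, 53.0], 0.7)]
scraper [([508.0, 207.0, 21.0, 64.0], 0.59)]
mat [([488.0, 202.0, 54.0, 94.0], 0.65)]
wide_chisel [([218.0, 165.0, 25.0, 61.0], 0.95)]
narrow_chisel [([78.0, 302.0, 56.0, 11.0], 0.93), ([220.0, 236.0, 15.0, 56.0], 0.92), ([184.0, 348.0, 39.0, 51.0], 0.71)]
cold_chisel [([172.0, 180.0, 27.0, 54.0], 0.77), ([216.0, 166.0, 29.0, 59.0], 0.28), ([265.0, 155.0, 179.0, 90.0], 0.27)]
oilstone [([166.0, 242.0, 21.0, 57.0], 0.83)]
glue [([216.0, 126.0, 32.0, 41.0], 0.91)]
jar [([485.0, 148.0, 30.0, 47.0], 0.72), ([264.0, 152.0, 178.0, 92.0], 0.61), ([240.0, 295.0, 30.0, 25.0], 0.59), ([165.0, 242.0, 24.0, 54.0], 0.45)]
tape []
battery [([
[... 1259 characters left out ...]
6.0, 64.0, 44.0], 0.29)]
jar [([228.0, 234.0, 26.0, 38.0], 0.86)]
tape [([198.0, 226.0, 24.0, 29.0], 0.74), ([508.0, 280.0, 51.0, 49.0], 0.57)]
battery [([205.0, 183.0, 47.0, 30.0], 0.77)]
paint_tin [([374.0, 303.0, 58.0, 88.0], 0.85), ([467.0, 323.0, 94.0, 72.0], 0.7), ([484.0, 333.0, 63.0, 49.0], 0.58)]
screw_box [([377.0, 195.0, 53.0, 34.0], 0.66)]
sander []
{'mtx': array([[331.43 ,   0.   , 324.514],
       [  0.   , 331.43 , 236.382],
       [  0.   ,   0.   ,   1.   ]]), 'hand_eye': array([[-0.001, -0.95 , -0.313,  0.08 ],
       [ 1.   , -0.001, -0.001, -0.   ],
       [ 0.001, -0.313,  0.95 , -0.142],
       [ 0.   ,  0.   ,  0.   ,  1.   ]])} 1.8 [-0.     0.156  0.988  0.   ] 0.0187
```

View pics/top0.png

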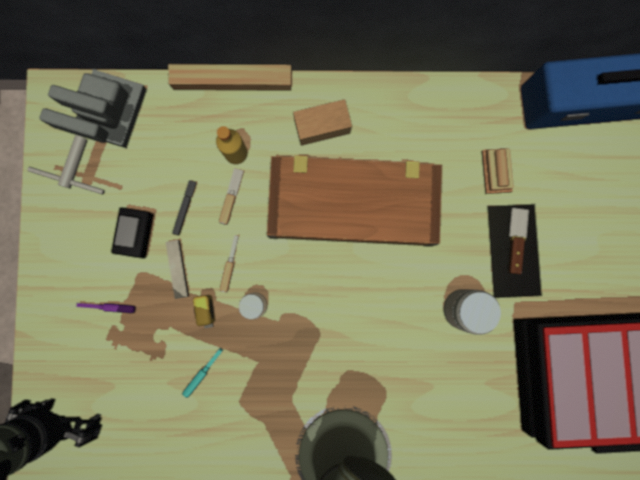

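View pics/side0.png

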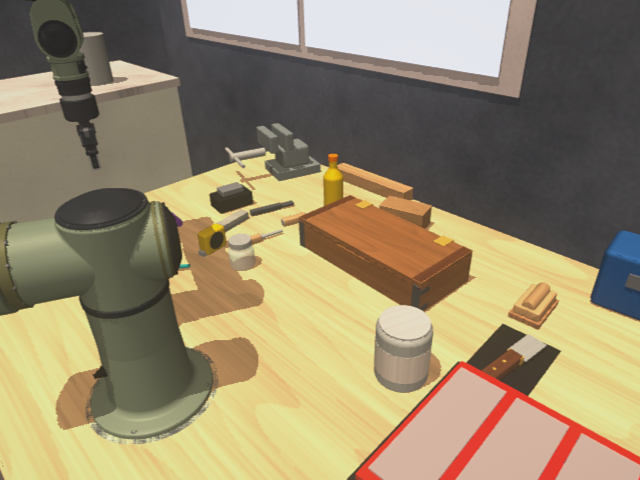

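All four tools show in the top view: cold chisel (185,208), wide chisel (231,196), narrow chisel (230,263) and oilstone (177,268). The purple tool (105,308) and turquoise tool (203,373) are decoys. The scraper lies on the mat at (517,240), and the chest is at (354,200) with its hinges on the far side. The side view agrees. Next I'll take wrist views from two places each.

```bash
cat > h.py <<'E'
from cell import bot
import cv2, numpy as np
from scipy.spatial.transform import Rotation as R
np.set_printoptions(precision=4,suppress=True)
def down(yaw=0):
    "tool down; tool y along world y turned by yaw, camera towards the robot"
    q=(R.from_euler('z',yaw)*R.from_quat([0,1,0,0])).as_quat(); return [q[3],q[0],q[1],q[2]]
def shot(c,name=None):
    if c=="wrist":
        p=bot.read_position(); q=bot.read_tool_rot()
    im=bot.camera(c); k=bot.calibration(c)
    if c=="wrist":
        T=np.eye(4); T[:3,:3]=R.from_quat([q[1],q[2],q[3],q[0]]).as_matrix(); T[:3,3]=p; T=T@np.array(k["hand_eye"])
    else: T=np.linalg.inv(np.array(k["extrinsics"]))
    bgr=cv2.cvtColor(im,cv2.COLOR_RGB2BGR)
    if name: cv2.imwrite(f"pics/{name}.png",bgr); np.savez(f"pics/{name}.npz",T=T,K=k["mtx"])
    return bgr,(np.array(k["mtx"]),T)
def load(name):
    d=np.load(f"pics/{name}.npz"); return cv2.imread(f"pics/{name}.png"),(d["K"],d["T"])
def ray(V,uv):
    d=V[1][:3,:3]@np.linalg.solve(V[0],[uv[0],uv[1],1.]); return V[1][:3,3],d/np.linalg.norm(d)
def plane(V,uv,z):
    o,d=ray(V,uv); return o+d*(z-o[2])/d[2]
def tri(*obs):
    A=np.zeros((3,3)); b=np.zeros(3)
    for V,uv in obs:
        o,d=ray(V,uv); M=np.eye(3)-np.outer(d,d); A+=M; b+=M@o
    return np.linalg.solve(A,b)
def proj(V,p):
    c=np.linalg.inv(V[1])@np.append(p,1); c=V[0]@c[:3]; return c[:2]/c[2]
E
python3 - <<'E'
from h import *
for nm,p in dict(t1=(.42,.30,.30),t2=(.42,.38,.22),c1=(.40,.03,.33),c2=(.40,-.07,.25),s1=(.42,-.40,.25),s2=(.42,-.46,.17)).items():
    try: bot.move_pose(p,down()); 
    except bot.PlanningError as e: print(nm,e); continue
    shot("wrist",nm)
    for t in {"t":["wide_chisel","narrow_chisel","cold_chisel","oilstone"],"c":["lid","notch","chest"],"s":["scraper","mat"]}[nm[0]]:
        print(nm,t,[(np.round(d["bbox"]).tolist(),round(d["confidence"],2)) for d in bot.search_frame("wrist",t)[:3]])
print(bot.read_clock())
import cv2
a=[cv2.imread(f"pics/{n}.png") for n in ("t1","c1","c2","s1")]
g=np.vstack([np.hstack(a[:2]),np.hstack(a[2:])]); cv2.imwrite("pics/grid1.png",cv2.resize(g,(800,600),interpolation=cv2.INTER_AREA))
E
```

```text
t1 wide_chisel [([292.0, 284.0, 34.0, 81.0], 0.63)]
t1 narrow_chisel [([483.0, 127.0, 121.0, 16.0], 0.73), ([315.0, 3.0, 50.0, 48.0], 0.7), ([291.0, 166.0, 33.0, 102.0], 0.68)]
t1 cold_chisel [([366.0, 264.0, 40.0, 85.0], 0.88)]
t1 oilstone [([384.0, 155.0, 37.0, 107.0], 0.58)]
t2 wide_chisel [([227.0, 313.0, 38.0, 94.0], 0.86), ([231.0, 408.0, 28.0, 18.0], 0.56), ([0.0, 281.0, 169.0, 187.0], 0.53)]
t2 narrow_chisel [([221.0, 174.0, 27.0, 123.0], 0.87), ([226.0, 1.0, 31.0, 32.0], 0.76), ([443.0, 127.0, 145.0, 21.0], 0.63)]
t2 cold_chisel [([105.0, 458.0, 48.0, 21.0], 0.68), ([312.0, 293.0, 43.0, 95.0], 0.6), ([0.0, 315.0, 149.0, 150.0], 0.38)]
t2 oilstone [([322.0, 159.0, 47.0, 129.0], 0.72)]
c1 lid [([133.0, 277.0, 309.0, 127.0], 0.74), ([492.0, 430.0, 35.0, 50.0], 0.26)]
c1 notch [([130.0, 256.0, 308.0, 152.0], 0.68)]
c1 chest [([132.0, 252.0, 311.0, 154.0], 0.83)]
c2 lid [([185.0, 306.0, 376.0, 147.0], 0.75)]
c2 notch [([182.0, 277.0, 378.0, 178.0], 0.85)]
c2 chest [([182.0, 276.0, 379.0, 177.0], 0.85)]
s1 scraper [([284.0, 209.0, 37.0, 125.0], 0.71)]
s1 mat [([246.0, 158.0, 107.0, 175.0], 0.8), ([456.0, 262.0, 183.0, 174.0], 0.71)]
s2 scraper [([328.0, 231.0, 52.0, 145.0], 0.9)]
s2 mat [([291.0, 166.0, 133.0, 210.0], 0.95)]
8.5
```

View pics/grid1.png

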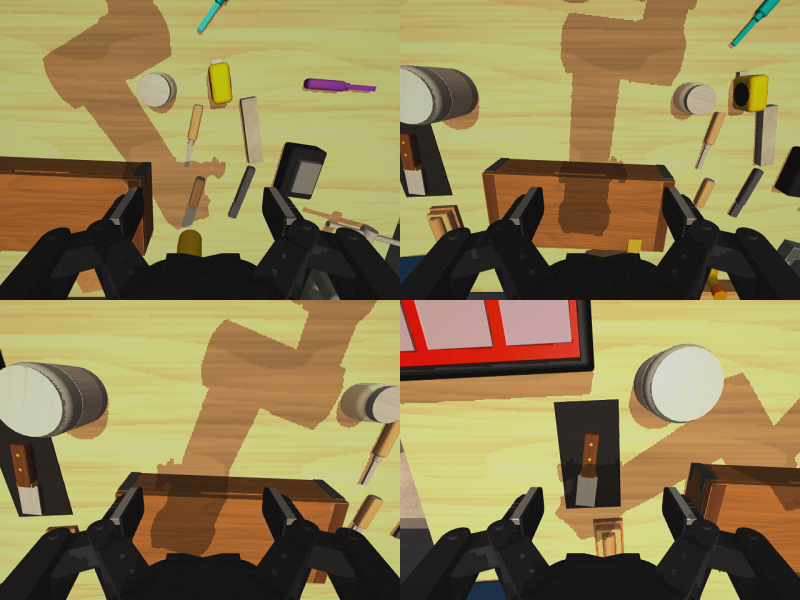

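Wrist views, with image-down pointing to world +x: tools at upper centre of t1, lid front corners clear in c1 and c2, scraper on the mat in s1. I'll segment the scraper and view the chest's front edge enlarged.

Run:
```python
from h import *
obs={}
for n,bb in dict(s1=(284,209,37,125),s2=(328,231,52,145)).items():
    im,V=load(n); x,y,w,h=bb; m=np.zeros(im.shape[:2],np.uint8)
    c=im[y-4:y+h+4,x-4:x+w+4].astype(int); mm=(c.max(2)>75)
    hsv=cv2.cvtColor(im[y-4:y+h+4,x-4:x+w+4],cv2.COLOR_BGR2HSV)
    wood=mm&(hsv[...,1]>110)&(hsv[...,2]<170)&(hsv[...,0]<14); steel=mm&(hsv[...,1]<60)
    for k,q in (("wood",wood),("steel",steel)):
        num,lab,st,ce=cv2.connectedComponentsWithStats(q.astype(np.uint8)); i=1+st[1:,4].argmax()
        ys,xs=np.where(lab==i); r=cv2.minAreaRect(np.stack([xs+x-4,ys+y-4],1).astype(np.float32)); print(n,k,st[i,4],np.round(r[0],1),np.round(r[1],1),r[2])
        obs[n,k]=(V,r[0])
    pass
for k in("wood","steel"):
    print(k,tri(obs["s1",k],obs["s2",k]),plane(*obs["s1",k],.013),plane(*obs["s2",k],.013))
a,b=load("c1")[0][240:420,120:460],load("c2")[0][265:465,170:570]
a=cv2.resize(a,None,fx=2,fy=1.6); b=cv2.resize(b,None,fx=2,fy=1.5)
g=np.zeros((a.shape[0]+b.shape[0],800,3),np.uint8); g[:a.shape[0],:a.shape[1]]=a; g[a.shape[0]:,:b.shape[1]]=b; cv2.imwrite("pics/ch.png",g); print(g.shape)
```

```text
s1 wood 1334 [303.8 248.5] [22.9 68.9] 5.355824947357178
s1 steel 1401 [297.7 305.3] [31.7 48. ] 6.115502834320068
s2 wood 2226 [360.9 276.9] [28.8 86.6] 9.462322235107422
s2 steel 1976 [349.1 344. ] [38.5 58.1] 8.426968574523926
wood [ 0.4789 -0.424   0.0176] [ 0.481  -0.4245  0.013 ] [ 0.4807 -0.4233  0.013 ]
steel [ 0.5578 -0.4336  0.0152] [ 0.5593 -0.434   0.013 ] [ 0.559  -0.4332  0.013 ]
(588, 800, 3)
```

View pics/ch.png

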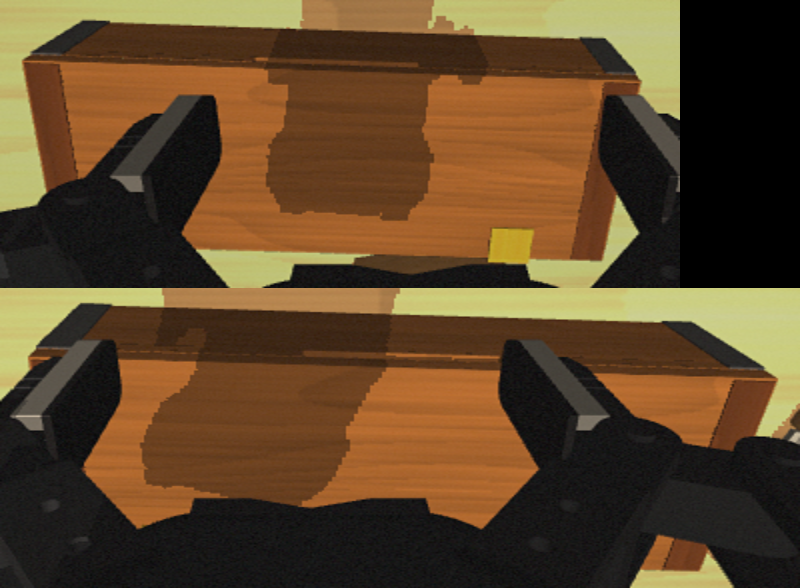

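Run:
```python
from h import *
V1=load("c1")[1];V2=load("c2")[1]
L=[(132,278.1),(185,311.7)]; Rr=[(440,290),(558.5,325)]
for n,(a,b) in dict(right_negY=L,left_posY=Rr).items():
    print(n,tri((V1,a),(V2,b)),plane(V1,a,.086),plane(V2,b,.086))
print("backright",plane(V1,(421,402.5),.086))
for u in [(247.5,276.9),(329,281.2)]: print("notch?",plane(V1,u,.066))
for u in [(321.5,307.6),(420,311.6)]: print("notch?",plane(V2,u,.066))
T=load("s1")[1]
for n,c in dict(t1=dict(wide=(292,284,34,81),narrow=(291,166,33,102),cold=(366,264,40,85),oil=(384,155,37,107)),t2=dict(wide=(227,313,38,94),narrow=(221,174,27,123),cold=(312,293,43,95),oil=(322,159,47,129))).items():
    V=load(n)[1]
    for k,b in c.items(): print(n,k,plane(V,(b[0]+b[2]/2,b[1]+b[3]/2),.015))
```

```text
right_negY [ 0.5043 -0.2176  0.085 ] [ 0.5036 -0.2167  0.086 ] [ 0.504  -0.2173  0.086 ]
left_posY [0.521  0.1796 0.0855] [0.5206 0.1794 0.086 ] [0.5208 0.1792 0.086 ]
backright [0.7045 0.1715 0.086 ]
notch? [ 0.5114 -0.0738  0.066 ]
notch? [0.5178 0.0358 0.066 ]
notch? [ 0.511  -0.0739  0.066 ]
notch? [0.5163 0.0365 0.066 ]
t1 wide [0.618  0.2766 0.015 ]
t1 narrow [0.4529 0.2771 0.015 ]
t1 cold [0.5877 0.3894 0.015 ]
t1 oil [0.4413 0.4027 0.015 ]
t2 wide [0.6169 0.2806 0.015 ]
t2 narrow [0.4525 0.28   0.015 ]
t2 cold [0.588  0.3902 0.015 ]
t2 oil [0.4386 0.4019 0.015 ]
```

Everything checks out. Corner heights come to 85 mm (86 expected), the chest is 397 mm wide (400), the notch 110 mm, and the scraper's parts lie 80 mm apart as they should. Chest yaw is −0.042 and the middle of its front face is (0.5135, −0.019). Now I'll grasp the scraper.

```bash
cat >> h.py <<'E'
CY=-0.0423; F=np.array([.5135,-.019,0.]); EX=np.array([np.cos(CY),np.sin(CY),0]); EY=np.array([-np.sin(CY),np.cos(CY),0]); EZ=np.array([0,0,1.])
C=F+.0925*EX; H=F+.185*EX+.074*EZ
SO=np.array([.505,-.427,0]); SY=-.12
E
python3 - <<'E'
from h import *
g=SO+.007*np.array([np.cos(SY),np.sin(SY),0])
bot.set_gripper(.62)
bot.move_pose(g+.10*EZ,down(SY))
print(bot.move_linear(g+.0065*EZ,speed=.08,until_force=8),bot.read_position())
bot.set_gripper(0,grasp_force=110)
print(bot.read_gripper_width(),bot.read_finger_force())
bot.move_linear(g+.26*EZ,speed=.2)
p=F-.123*EX
bot.move_pose(p+.26*EZ,down(CY))
bot.move_linear(p+.064*EZ,speed=.15)
shot("side","p1"); im,V=shot("wrist","p1w")
tip=p+.083*EX+.071*EZ
print(proj(V,tip),proj(load("p1")[1],tip),bot.read_gripper_width(),bot.read_clock())
a=cv2.imread("pics/p1.png")[180:340,260:500]; a=cv2.resize(a,(800,533),interpolation=cv2.INTER_CUBIC); cv2.imwrite("pics/p1c.png",a)
E
```

```text
False [ 0.5124 -0.4282  0.0072]
0.29515116564732075 109.30566430091858
[325.9511 441.7505] [340.9687 256.4927] 0.2946356828095806 15.7167
```

View pics/p1c.png

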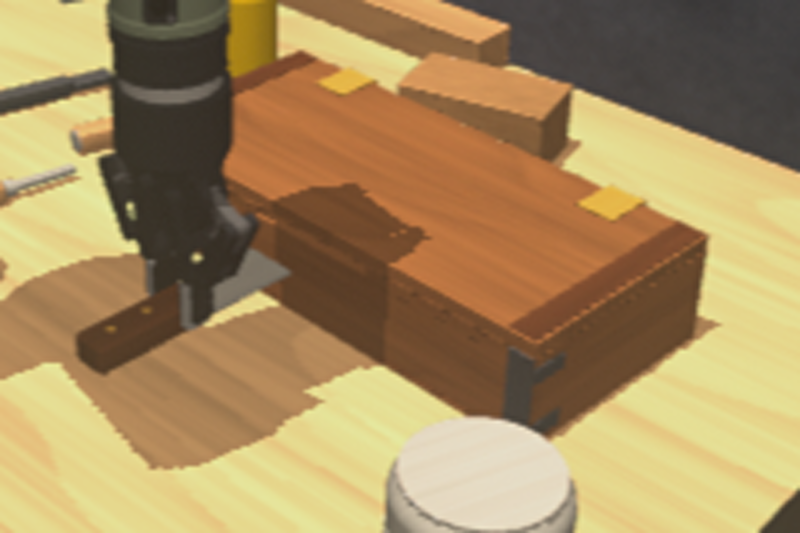

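View pics/p1w.png

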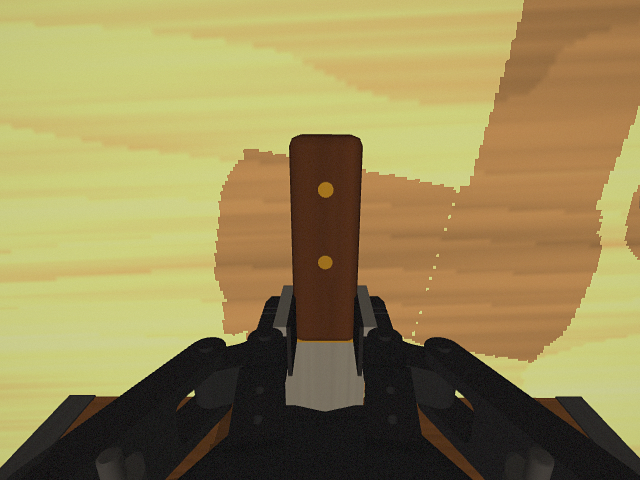

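The scraper is held straight. The blade corner shows at side pixel (347,261), where (348,260) was predicted. Now I'll insert it, prise, and carry the lid open.

Run:
```python
from h import *
d=.035
z0=bot.read_position()[2]; print(z0)
hit=bot.move_linear(F+(d-.083)*EX+.064*EZ,speed=.05,until_force=7)
print(hit,bot.read_position(),bot.read_ft_force(),(np.array(bot.read_position())-F)@EX+.083)
if not hit:
    r=.185-d
    for th in list(np.arange(.05,.5,.075))+list(np.arange(.5,1.46,.12))+[1.47]:
        t=H+r*(-np.cos(th)*EX+np.sin(th)*EZ)
        bot.move_linear(t-.083*EX-.0095*EZ,speed=.06 if th<.3 else .12)
        print(round(th,2),np.array(bot.read_ft_force()),bot.read_gripper_width())
shot("side","o1"); shot("wrist","o1w"); print(bot.read_clock())
a=cv2.imread("pics/o1.png")[100:400,180:560]; b=cv2.imread("pics/o1w.png")
cv2.imwrite("pics/o1c.png",np.hstack([cv2.resize(a,(400,316)),cv2.resize(b,(400,316))]))
```

```text
0.06459019234323073
False [ 0.4652 -0.0169  0.064 ] [ 0.1323  0.3333 -0.7577] 0.03467228375836107
0.05 [-1.3456 -0.0587 -3.4658] 0.29694802254207897
0.12 [-2.1198  0.4992 -1.7546] 0.2920976040176173
0.2 [-0.6261  0.3982 -1.8594] 0.297065535679873
0.27 [-0.7317  0.6057 -2.3187] 0.297196080599063
0.35 [-0.8763  0.2726 -1.6862] 0.2950846546550013
0.42 [-0.6312 -0.7929 -2.1194] 0.2967276470647136
0.5 [-1.0603  0.2401 -0.6717] 0.29308436242884867
0.62 [ 0.7525  0.9705 -0.9892] 0.2943791682489969
0.74 [ 0.4593  0.0896 -1.6341] 0.3002374545199374
0.86 [-0.4667 -0.7995 -1.9212] 0.29154623625970405
0.98 [ 0.8604  1.1594 -0.7201] 0.2960445155998875
1.1 [-0.1039 -0.7838 -0.77  ] 0.2970800682275112
1.22 [-0.1657  0.1378 -0.2343] 0.2976238823004358
1.34 [-0.6497 -0.2987 -1.0309] 0.29697904628809896
1.47 [ 0.2235  0.1074 -1.1411] 0.29736953859475407
21.9083
```

View pics/o1c.png

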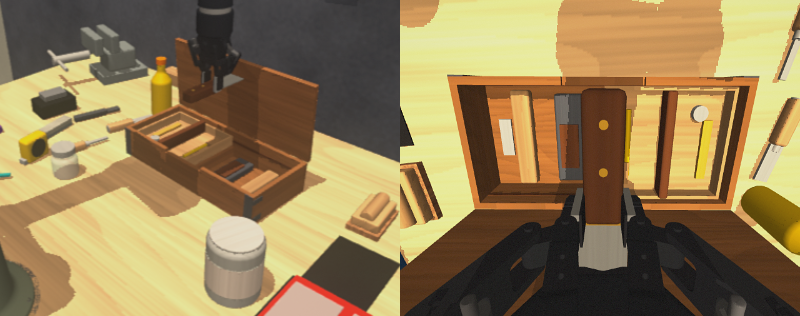

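The lid stands upright and the till is over the left half, with its dark red bar at composite pixel (667,143). Next I'll return the scraper and measure the bar from two wrist positions.

Run:
```python
from h import *
p=np.array(bot.read_position())
bot.move_linear(p-.08*EX,speed=.2)
bot.move_linear(p-.08*EX+.06*EZ,speed=.2)
g=SO+.007*np.array([np.cos(SY),np.sin(SY),0])
bot.move_pose(g+.15*EZ,down(SY))
print(bot.move_linear(g+.008*EZ,speed=.08,until_force=6),bot.read_position())
bot.set_gripper(.6); bot.move_linear(g+.2*EZ,speed=.25)
for n,q in dict(b1=(.38,.03,.33),b2=(.38,.12,.25)).items():
    bot.move_pose(q,down(CY)); shot("wrist",n)
    for t in ("till_bar","till","well","lid"):
        try: print(n,t,[(np.round(d["bbox"]).tolist(),round(d["confidence"],2)) for d in bot.search_frame("wrist",t)[:3]])
        except Exception as e: print(t,e)
    V=load(n)[1]; B=C+.0965*EY+.072*EZ
    print([proj(V,B+s*.08*EX) for s in(-1,1)])
print(bot.read_clock())
shot("top","b3")
a=[cv2.imread(f"pics/{n}.png") for n in ("b1","b2","b3")]
cv2.imwrite("pics/bg.png",np.vstack([np.hstack([cv2.resize(x,(400,300)) for x in a[:2]]),np.hstack([cv2.resize(a[2][100:340,150:570],(525,300)),np.zeros((300,275,3),np.uint8)])]))
```

```text
False [ 0.5122 -0.4281  0.0085]
b1 till_bar [([297.0, 298.0, 129.0, 98.0], 0.57)]
b1 till [([298.0, 298.0, 130.0, 97.0], 0.8)]
b1 well [([146.0, 270.0, 305.0, 210.0], 0.97)]
b1 lid [([145.0, 403.0, 306.0, 76.0], 0.95)]
[array([364.7391, 302.9813]), array([360.9275, 396.8351])]
b2 till_bar [([258.0, 340.0, 109.0, 71.0], 0.65), ([516.0, 295.0, 48.0, 77.0], 0.58)]
b2 till [([257.0, 338.0, 114.0, 73.0], 0.66), ([540.0, 182.0, 40.0, 116.0], 0.44)]
b2 well [([27.0, 298.0, 358.0, 182.0], 0.87)]
b2 lid [([145.0, 458.0, 57.0, 21.0], 0.6), ([516.0, 297.0, 44.0, 76.0], 0.23)]
[array([292.8785, 341.8836]), array([296.5491, 447.5534])]
30.5417
```

View pics/bg.png

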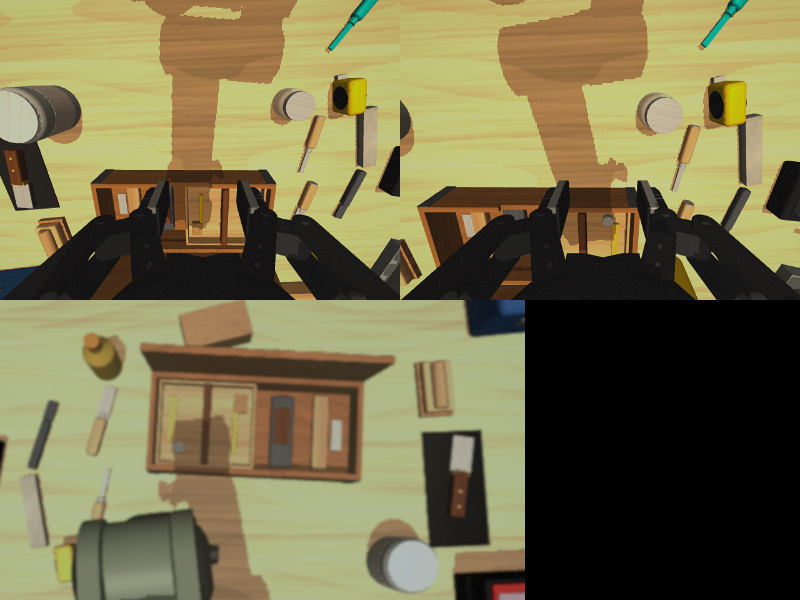

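Run:
```python
from h import *
from scipy.ndimage import gaussian_filter1d
obs=[]
for n in("b1","b2"):
    im,V=load(n); B=C+.0965*EY-.03*EX+.072*EZ; u,v=proj(V,B); row=int(round(v))
    hs=im[row-4:row+5,int(u)-22:int(u)+23].astype(float).mean(0)[:,1]   # green channel
    m=np.where(hs<hs.min()+.45*(np.median(hs)-hs.min()))[0]+int(u)-22
    print(n,u,row,np.round(hs).astype(int).tolist(),m.tolist()); obs.append((V,(m.mean(),row)))
P=tri(*obs); print(P,"y in chest",[(plane(V,uv,.072)-C)@EY for V,uv in obs])
```

```text
b1 363.46025644870053 334 [153, 152, 152, 151, 152, 152, 152, 151, 152, 152, 156, 114, 85, 17, 19, 50, 57, 63, 63, 63, 62, 63, 62, 51, 76, 156, 152, 150, 150, 150, 151, 151, 150, 151, 151, 150, 151, 155, 122, 62, 15, 15, 19, 17, 17] [354, 355, 356, 357, 358, 359, 360, 361, 362, 363, 364, 380, 381, 382, 383, 384, 385]
b2 294.1259643599925 378 [96, 96, 96, 96, 97, 98, 97, 98, 98, 97, 98, 99, 102, 66, 36, 39, 40, 42, 40, 42, 41, 42, 40, 37, 33, 18, 14, 82, 99, 98, 98, 97, 97, 97, 98, 96, 96, 97, 97, 97, 97, 96, 97, 97, 97] [286, 287, 288, 289, 290, 291, 292, 293, 294, 295, 296, 297, 298]
[0.5613 0.0766 0.0957] y in chest [np.float64(0.10186948729733694), np.float64(0.09397282723472074)]
```

Run:
```python
from h import *
V1=load("b1")[1];V2=load("b2")[1]
print(tri((V1,(360.7,334)),(V2,(291,378))),[(plane(V,u,.072)-C)@EY for V,u in((V1,(360.7,334)),(V2,(291,378)))])
y=np.mean([(plane(V,u,.072)-C)@EY for V,u in((V1,(360.7,334)),(V2,(291,378)))])
b=C+y*EY-.02*EX
bot.set_gripper(.42); bot.move_pose(b+.15*EZ,down(CY))
print(bot.move_linear(b+.05*EZ,speed=.1,until_force=6),bot.read_position())
bot.set_gripper(0,grasp_force=40); w=bot.read_gripper_width(); print(w,w*85)
p=np.array(bot.read_position())
print(bot.move_linear(p-.192*EY,speed=.1,until_force=22),(np.array(bot.read_position())-p)@EY,bot.read_ft_force(),bot.read_gripper_width())
```

```text
[0.5789 0.071  0.0729] [np.float64(0.09258773467658535), np.float64(0.0927880556974599)]
False [0.5905 0.0706 0.0507]
0.1504839478113034 12.791135563960788
False -0.18929022491861663 [-2.3291  9.5969  7.4031] 0.15185951177945772
```

The bar height came out at 72.9 mm (72 expected), and the till is aside. Next I'll release it and look at the tools from two positions.

Run:
```python
from h import *
p=np.array(bot.read_position()); np.save("bar.npy",p)
bot.set_gripper(.42); bot.move_linear(p+.2*EZ,speed=.25)
o=[]
for n,q,cx in(("t3",(.41,.30,.24),275),("t4",(.41,.38,.24),215)):
    bot.move_pose(q,down()); im,V=shot("wrist",n)
    o.append(cv2.resize(im[140:425,cx-20:cx+170],(400,600),interpolation=cv2.INTER_CUBIC))
    for t in ["wide_chisel","narrow_chisel","cold_chisel","oilstone"]: print(n,t,[(np.round(d["bbox"]).tolist(),round(d["confidence"],2)) for d in bot.search_frame("wrist",t)[:3]])
cv2.imwrite("pics/tg.png",np.hstack(o)); print(bot.read_clock())
```

```text
t3 wide_chisel [([286.0, 310.0, 43.0, 88.0], 0.9)]
t3 narrow_chisel [([510.0, 132.0, 130.0, 24.0], 0.84), ([290.0, 180.0, 34.0, 115.0], 0.74), ([316.0, 2.0, 40.0, 46.0], 0.63)]
t3 cold_chisel [([372.0, 289.0, 45.0, 91.0], 0.72), ([292.0, 180.0, 33.0, 112.0], 0.31)]
t3 oilstone [([392.0, 166.0, 44.0, 123.0], 0.59), ([2.0, 276.0, 228.0, 202.0], 0.27)]
t4 wide_chisel []
t4 narrow_chisel [([232.0, 1.0, 42.0, 47.0], 0.91), ([436.0, 133.0, 136.0, 24.0], 0.69), ([228.0, 179.0, 26.0, 114.0], 0.63)]
t4 cold_chisel [([313.0, 290.0, 43.0, 94.0], 0.61), ([112.0, 123.0, 97.0, 67.0], 0.17)]
t4 oilstone [([323.0, 168.0, 45.0, 120.0], 0.77)]
39.2417
```

View pics/tg.png

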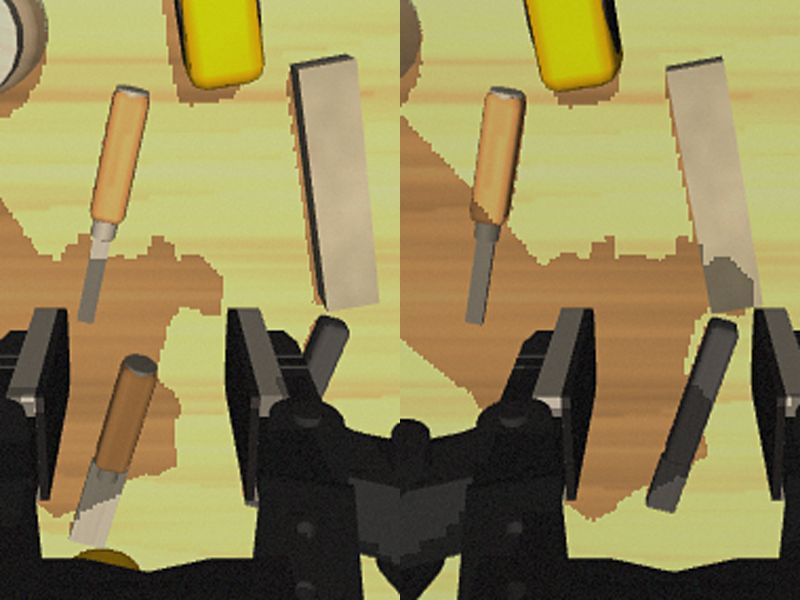

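The tools in crop coordinates (left view / right view): narrow chisel butt (133,90)/(507,90), tip (88,322)/(476,324). Wide chisel butt (140,360), tip (87,541), left view only. Cold chisel ends (722,322) and (662,508) in the right view. Oilstone top corners are clear in both views.

Run:
```python
from h import *
V3=load("t3")[1];V4=load("t4")[1]
a=lambda X,Y:(V3,(255+X/2.105,140+Y/2.105)); b=lambda X,Y:(V4,(195+(X-400)/2.105,140+Y/2.105))
print("narrow butt",tri(a(132,90),b(507,90)),"hend",tri(a(104,228),b(484,228)),"tip",tri(a(88,322),b(476,324)))
ctr=lambda cs,f:f(*np.mean(cs,axis=0))
oa=[(298,66),(352,58),(378,302),(326,309)]; ob=[(668,70),(722,60),(760,303),(712,310)]
print("oil",ctr(oa,a) and tri(ctr(oa,a),ctr(ob,b)),"cold ctr",tri((V3,(394.5,334.5)),(V4,(334.5,337))))
V1=load("t1")[1]
print("wide ctr",tri((V1,(309,324.5)),(load("t2")[1],(246,360))))
def pose(p0,p1,k):
    d=p1-p0; return "org",p0+k*d, "len",np.linalg.norm(d),"yaw",np.arctan2(d[1],d[0])
P=lambda o,z:plane(o[0],o[1],z)
print("narrow",pose(P(a(132,90),.018),P(a(88,322),.012),55/140),pose(P(b(507,90),.018),P(b(476,324),.012),55/140))
print("wide",pose(P(a(140,358),.018),P(a(87,541),.013),55/140))
print("cold",pose(P(b(722,321),.016),P(b(662,508),.013),.5))
for f,c in((a,oa),(b,ob)):
    c=[P(f(*x),.022) for x in c]; print("oil",pose((c[0]+c[1])/2,(c[2]+c[3])/2,.5))
```

```text
narrow butt [0.3898 0.2911 0.0082] hend [0.4648 0.2751 0.0185] tip [0.526  0.2641 0.0141]
oil [0.4397 0.4032 0.0185] cold ctr [ 0.5993  0.3934 -0.0032]
wide ctr [ 0.6284  0.2761 -0.0001]
narrow ('org', array([0.443 , 0.2805, 0.0156]), 'len', np.float64(0.14108686275499227), 'yaw', np.float64(-0.19541427063487846)) ('org', array([0.4425, 0.2816, 0.0156]), 'len', np.float64(0.14283871223842579), 'yaw', np.float64(-0.21185294353302164))
wide ('org', array([0.6031, 0.2806, 0.016 ]), 'len', np.float64(0.14547137995867168), 'yaw', np.float64(-0.2496139928128805))
cold ('org', array([0.5916, 0.3909, 0.0145]), 'len', np.float64(0.1418085354020277), 'yaw', np.float64(-0.25470438564182335))
oil ('org', array([0.4427, 0.4029, 0.022 ]), 'len', np.float64(0.13989091075675478), 'yaw', np.float64(0.18799131637413277))
oil ('org', array([0.4424, 0.4036, 0.022 ]), 'len', np.float64(0.1385562257576782), 'yaw', np.float64(0.1803602322486707))
```

```bash
cat >> h.py <<'E'
W=C+.0965*EY
#       origin x,y,yaw, height, width, slot(x,y in well), view name, bbox centre in it
TOOLS=dict(oilstone=(.4425,.4033,.184,.022,.030,(0,-.0599),"t3",(414,227.5)),
 wide_chisel=(.6031,.2806,-.25,.022,.022,(-.015,-.0143),"t3",(307.5,354)),
 narrow_chisel=(.4427,.281,-.203,.020,.020,(-.015,.0263),"t3",(307,237.5)),
 cold_chisel=(.5916,.3909,-.255,.018,.018,(0,.0649),"t4",(334.5,337)))
VIEW=dict(t3=(.41,.30,.24),t4=(.41,.38,.24))
def check(t):
    T=TOOLS[t]; bot.move_pose(VIEW[T[6]],down())
    for _ in range(2):
        bot.camera("wrist"); r=bot.search_frame("wrist",t)
        e=[np.hypot(d["bbox"][0]+d["bbox"][2]/2-T[7][0],d["bbox"][1]+d["bbox"][3]/2-T[7][1]) for d in r if d["confidence"]>.25]
        if e and min(e)<7: return True
    print(t,"MOVED/MISSED",[(np.round(d["bbox"]).tolist(),round(d["confidence"],2)) for d in r]); return False
def pick(t,zt=.009,pose=None):
    x,y,yaw,h,w=TOOLS[t][:5]
    if pose: x,y,yaw=pose
    p=np.array([x,y,0]); bot.set_gripper(min(.75,w/.085+.28))
    bot.move_pose(p+.12*EZ,down(yaw))
    hit=bot.move_linear(p+zt*EZ,speed=.12,until_force=6)
    bot.set_gripper(0,grasp_force=70); print(t,"hit",hit,"z",bot.read_position()[2],"width mm",bot.read_gripper_width()*85)
    bot.move_linear(p+.2*EZ,speed=.25)
    w1=bot.read_gripper_width()*.085; print("held mm",w1*1e3); return abs(w1-w)<.006
def place(t,zt=.009,up=.003):
    sx,sy=TOOLS[t][5]; q=W+sx*EX+sy*EY
    bot.move_pose(q+.2*EZ,down(CY)); w1=bot.read_gripper_width(); print("arrive mm",w1*85)
    hit=bot.move_linear(q+(.006+zt+up)*EZ,speed=.12,until_force=6)
    print("place hit",hit,"z",bot.read_position()[2])
    bot.set_gripper(w1+.075); bot.wait(.2); bot.move_linear(q+.2*EZ,speed=.2); print("clock",bot.read_clock())
E
python3 - <<'E'
from h import *
t="oilstone"
if check(t) and pick(t):
    place(t); bot.move_pose((.40,.06,.30),down(CY)); shot("wrist","w1"); cv2.imwrite("pics/w1c.png",cv2.imread("pics/w1.png")[200:480,140:540])
E
```

```text
oilstone hit False z 0.0102155002603138 width mm 27.956096112037894
held mm 27.87366442600244
arrive mm 27.96218638016768
place hit False z 0.018785567318007734
clock 47.825
```

View pics/w1c.png

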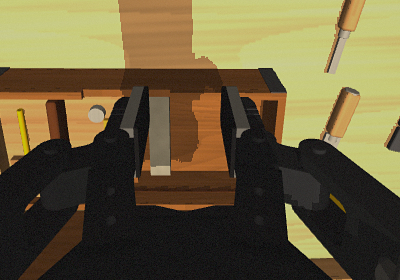

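The oilstone lies straight in the well at crop (160,135). Now the other three.

Run:
```python
from h import *
for t in ("wide_chisel","narrow_chisel","cold_chisel"):
    if not check(t): shot("wrist","moved"); break
    if not pick(t): print("grip?"); break
    place(t)
else:
    bot.move_pose((.40,.10,.30),down(CY)); shot("wrist","w2"); cv2.imwrite("pics/w2c.png",cv2.imread("pics/w2.png")[200:480,140:540])
print(bot.read_clock())
```

```text
wide_chisel hit False z 0.010364740440946079 width mm 19.91495192988383
held mm 20.113866894743293
arrive mm 19.67652551291276
place hit False z 0.01875441413977921
clock 57.4417
narrow_chisel hit False z 0.010052895706300958 width mm 17.954311809536915
held mm 17.77259662919477
arrive mm 17.643566554153768
place hit False z 0.018778172940276876
clock 66.025
cold_chisel hit False z 0.010414369378210456 width mm 15.509840969458926
held mm 15.158429382074013
arrive mm 15.348558657608725
place hit True z 0.0325181584218413
clock 74.6167
75.6083
```

Run:
```python
from h import *
bot.move_pose((.40,.01,.30),down(CY)); shot("wrist","w3"); shot("top","w4")
a=cv2.imread("pics/w2.png")[260:420,200:480];b=cv2.imread("pics/w3.png")[260:420,260:540];c=cv2.imread("pics/w4.png")[130:270,240:460]
cv2.imwrite("pics/w5.png",np.vstack([np.hstack([cv2.resize(a,(400,300)),cv2.resize(b,(400,300))]),cv2.resize(c,(800,300))[:, :]]))
```

```text
(no output)
```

View pics/w5.png

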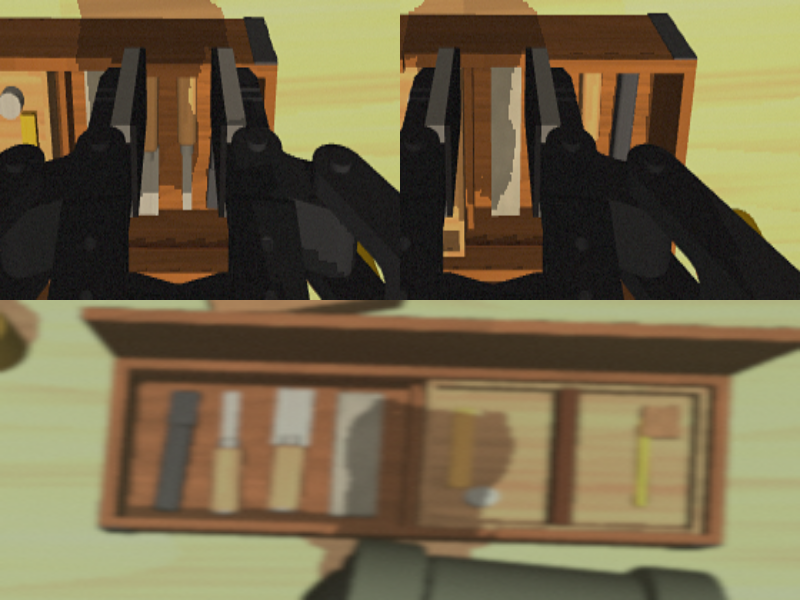

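All four lie side by side in the well, with the cold chisel slightly aslant at the left. The last lowering stopped early, so I'll check that the cold chisel is flat before sliding the till.

Run:
```python
from h import *
V4=load("w4")[1];V3=load("w3")[1]
f=(V4,(286.8,228)); k=(V4,(290.9,173.4)); g=(V3,(418.9,298.9))
print("front tri",tri(f,g)); 
for z in(.015,.024): 
    a,b=plane(*f,z),plane(*k,z); print(z,[(x-W)@EX for x in(a,b)],[(x-W)@EY for x in(a,b)],np.linalg.norm(a-b),plane(*g,z)-a)
# third view of the far end
bot.move_pose((.52,.02,.33),down(CY+.0)); im,V=shot("wrist","w6"); print([proj(V,W+.065*EY+s*.07*EX+.02*EZ) for s in(-1,1)])
for nm in("cold_chisel","till"): 
    print(nm,[(np.round(d["bbox"]).tolist(),round(d["confidence"],2)) for d in bot.search_frame("wrist",nm)[:3]])
```

```text
front tri [0.5422 0.1313 0.0472]
0.015 [np.float64(-0.0684431425438654), np.float64(0.06711478127507002)] [np.float64(0.059963916966892614), np.float64(0.056535000566384365)] 0.1356012838353014 [0.0178 0.0015 0.    ]
0.024 [np.float64(-0.06939782466052852), np.float64(0.06509366419153932)] [np.float64(0.059379262481662816), np.float64(0.05597732138621203)] 0.13453450775493553 [ 0.0137 -0.0006  0.    ]
[array([412.3137, 201.9249]), array([404.6011, 292.5329])]
cold_chisel [([32.0, 269.0, 76.0, 75.0], 0.72), ([394.0, 198.0, 22.0, 95.0], 0.64)]
till [([147.0, 196.0, 148.0, 118.0], 0.77)]
```

Run:
```python
from h import *
V4=load("w4")[1];V6=load("w6")[1]
p=tri((V4,(288.9,200.7)),(V6,(405,245.5))); print("cold ctr",p,(p-W)@EX,(p-W)@EY)
for e,v in((198,173.4),):pass
print("end rows: near",tri((V4,(286.8,228)),(V6,(409,198))),"far",tri((V4,(290.9,173.4)),(V6,(400,293))))
b=np.load("bar.npy"); print(b)
bot.set_gripper(.42); bot.move_pose(list(b[:2])+[.2],down(CY))
print(bot.move_linear(b,speed=.12,until_force=6)); bot.set_gripper(0,grasp_force=40); print(bot.read_gripper_width()*85)
p=np.array(bot.read_position())
print(bot.move_linear(p+.188*EY,speed=.08,until_force=15),(np.array(bot.read_position())-p)@EY,bot.read_ft_force(),bot.read_gripper_width()*85)
```

```text
cold ctr [0.61   0.1332 0.015 ] -0.002479491923998534 0.05961423977263553
end rows: near [0.5423 0.1382 0.0081] far [0.6754 0.1257 0.034 ]
[ 0.5817 -0.1185  0.0508]
False
12.934740110266208
False 0.18808055922409378 [ 4.1527 -0.6452  0.9303] 13.153756289525713
```

Run:
```python
from h import *
p=np.array(bot.read_position())
print(bot.move_linear(p+.006*EY,speed=.03,until_force=12),bot.read_position(),(np.array(bot.read_position())-C)@EY,bot.read_ft_force())
bot.set_gripper(.42); p=np.array(bot.read_position()); bot.move_linear(p+.25*EZ,speed=.2)
bot.move_pose((.40,-.05,.33),down(CY)); shot("wrist","f1"); shot("top","f2"); print(bot.read_clock())
cv2.imwrite("pics/f.png",np.hstack([cv2.resize(cv2.imread("pics/f1.png"),(400,300)),cv2.resize(cv2.imread("pics/f2.png")[100:340,200:520],(400,300))]))
```

```text
False [0.5911 0.0744 0.0517] 0.09658126796922313 [ 2.8551 -4.9956  3.1186]
85.3083
```

View pics/f.png

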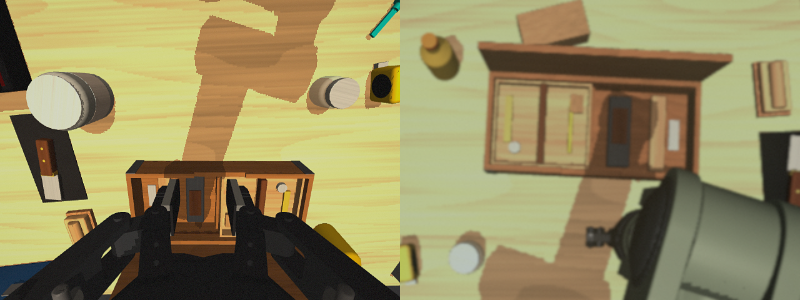

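The till is home, with its bar at +96.6 mm, and the scraper is on the mat at left. Now I'll close the lid from behind with the fingers shut.

Run:
```python
from h import *
r=.160; o=-.03*EY
def tcp(th): return H+o+(-r*np.cos(th)+.012*np.sin(th)+.011)*EX+(r*np.sin(th)+.012*np.cos(th))*EZ
bot.set_gripper(0)
s=tcp(1.47)+.04*EX
bot.move_pose(np.array([.50,-.05,.38]),down(CY))
bot.move_pose(s+.12*EZ,down(CY))
print(bot.move_linear(s,speed=.15,until_force=6))
for th in np.append(np.arange(1.47,.06,-.12),.04):
    bot.move_linear(tcp(th),speed=.12)
    print(round(th,2),np.array(bot.read_ft_force()))
print(bot.move_linear(tcp(0)-.004*EZ,speed=.03,until_force=14),bot.read_position(),bot.read_ft_force())
p=np.array(bot.read_position()); bot.wait(.2); bot.move_linear(p+.25*EZ,speed=.2)
bot.move_pose((.42,-.20,.33),down(CY)); shot("wrist","e1"); shot("top","e2"); shot("side","e3"); print(bot.read_clock())
cv2.imwrite("pics/e.png",np.vstack([np.hstack([cv2.resize(cv2.imread("pics/e1.png"),(400,300)),cv2.resize(cv2.imread("pics/e2.png")[100:340,200:520],(400,300))]),cv2.resize(cv2.imread("pics/e3.png")[140:400,180:580],(800,300))]))
```

```text
False
1.47 [ 0.4997  0.2648 -0.7896]
1.35 [-0.2177 -0.25    0.8964]
1.23 [-0.6562 -0.1098 -1.05  ]
1.11 [-0.69    0.0457  1.0177]
0.99 [ 0.3017 -0.1031  0.3296]
0.87 [ 0.257  -0.4445  0.4434]
0.75 [-0.1003  0.2033  0.0383]
0.63 [-0.1737  0.3597  0.6319]
0.51 [-0.5132 -1.0894  0.366 ]
0.39 [1.2346 0.4096 0.2355]
0.27 [ 0.0978 -0.2299  0.014 ]
0.15 [-0.0434  0.1837  0.876 ]
0.04 [ 0.4972  0.7103 -0.3947]
True [ 0.5494 -0.0507  0.086 ] [-1.2326  0.4918  8.0776]
95.25
```

View pics/e.png

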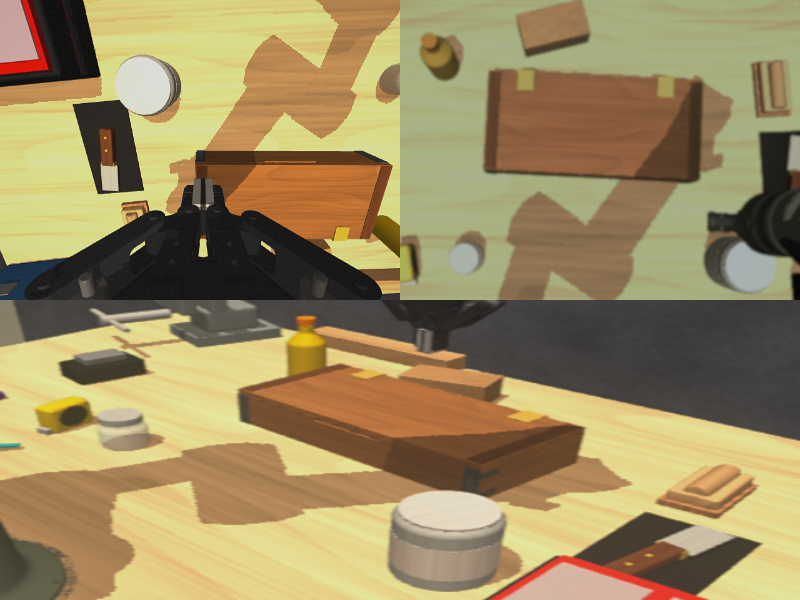

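The lid is shut: the fingertip met it at 86 mm, and its top is flush in all three views. The scraper is flat on the mat at (108,160) in the top-left panel, and the other things are in place.

```bash
python3 -c "
from cell import bot
bot.wait(.3); print(bot.close_job(), bot.read_clock())"
```

```text
the job is handed in; nothing more can be done
the job is handed in; nothing more can be done
```

The job is handed in at about 95 s of the 210 s allowed: all four tools are in the left well under the homed till, the lid is shut, and the scraper is flat on its mat. The final pictures show this, but the judge returned no verdict, and the cold chisel was released about 14 mm high, though it looked flat before the till slid home freely over it.

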